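Hook the wash basket onto the print-wash tank

ROBOT

A 6-joint arm with a two-finger parallel gripper is mounted at the origin on the work surface. World frame = base frame: x ahead of the robot, y to its left, z up, the work surface at z = 0. Lengths are in m, angles in degrees, forces in N, time in s.
With the tool pointing down it reaches from about 0.25 to 0.725 m from the base axis. Payload 9.7 kg.
Tool frame: the origin (TCP) lies at the very end of the fingers, on their centre line; the grasp point (between the pads) lies 19 mm behind it; z points along the fingers, y is the direction in which the jaws open and shut (so a half turn about z gives the same grasp; the last joint's range is limited). The gripper opens to 85 mm and grips with 20 to 120 N. Pads are 22 mm wide; open, the fingers measure 114 mm over their backs; the gripper's body (76 mm by 85 mm) begins 54 mm behind the grasp point. The pads swing forward as they close: fully open they stand 13 mm farther back than shut.
Start: joints at [-77.349, 4.979, 10.078, 95.1, 0, 90], TCP at [0.12, -0.537, 0.196] pointing down, gripper open.
Joint ranges: [-179.16, 179.16], [-48.56, 103.87], [-65.8, 70.77], [-126.05, 130.52], [-82.76, 87.17], [-180, 180]. Speed limits (degrees/s): [127.2, 127.2, 147.25, 180, 180, 180].

INTERFACE

Orientations are given as [roll, pitch, yaw] about the fixed x, y, z axes, in that order (R = Rz(yaw) Ry(pitch) Rx(roll)).
In Python, from workcell import bot, camera, ticket gives the robot as it stands.
- The arm moves only by the shell command python3 -m jog 'ROWS' [FORCE]. ROWS is a JSON object of lists of equal length, an entry for each row: "turn": the turn, a rotation vector about the world's x, y, z each as a share of 8 degrees, from -1 to 1, a list of three; "delta_pos": the shift along the world's x, y, z each as a share of 50 mm, from -1 to 1, a list of three; "hand": the opening, from -1 (shut) to 1 (fully open). A call has exactly 10 rows; each row shifts and turns the commanded pose from where the row before left it; what a row does not reach is not made up. A row lasts 1/10 s, in which the tool goes at most 50 mm and 8.59 degrees, less where a joint would pass 70% of its speed; a pose out of reach is approached as far as the arm can. A call with a number of a shift or a turn outside -1 to 1 is refused whole. A call with a gripper value outside its range is refused whole. The fingers move at their own pace and stop on an object; FORCE is the grip in N (left out, the last holds). Time passes only in rows, so rows that do not move let the fingers close, or fill a call up. It gives the time, the measured TCP pose, the force and the opening at its end, in the units of the state.
- bot.get_obs(): the state, without advancing time (a new reading comes with each control period).
- camera(name): name is "scene" or "top" or "wrist"; returns a dict with "frame" (384x512x3 uint8, red, green, blue), "range_z" (384x512 float32, m along the optical axis (not along the pixel's ray), 0 where there is no reading), "fx", "fy", "cx", "cy" (pixels), "extrinsics" (4x4, takes a point from world to camera coordinates); the wrist camera has in their place "mount" (4x4, takes a point from camera to tool coordinates, whose origin is the TCP and whose axes are the flange's). Camera axes: x right, y up, looking along -z (the intrinsics and any distortion apply to the point x, -y, -z); pixel columns grow to the right and rows downward; lengths in m; the calibration is good to about 2 mm. A picture is of the moment at which its call begins: read the wrist's pose just before it.
- ticket.job_done(): hands the job in, once; it reports no verdict.
The state is a dict: "time": time; "q": joint angles; "qd": joint speeds; "joint_efforts": joint torques, N m; "ee_pos": TCP position; "tcp_rot": TCP orientation; "wrist_force": force on the tool from outside, world axes, zero at the start; "torque": the same for the moment, N m; "opening": finger opening in m.
Only numpy, scipy, OpenCV 4.12 (cv2) and the standard library are available. Lean on these libraries where they do the work, as an engineer would, in place of code of your own. Each camera call takes 0.05 s, during which the arm holds its last target.

TASK

Hang the steel wash basket inside the cream print-wash tank: hook its bent lip over the rim of the tank's near wall, press it gently down until it is fully home on the rim, and slide it along that rim until its side is snug against the end wall at the end where the blue inlet pipe stands. The near wall is a drop-in panel that never stands quite where it should, so feel for it and never force it; leave the bottle, the beaker and the tongs where they are.

Things in the scene. Friction and masses are not known exactly. Their poses are not given: they have to be found in the camera images.
- tank: Fixed open cream plastic wash tank, 220 (x) x 350 (y) mm; all rims 130 mm high. Origin: centre of its underside, on the bench; z up. Its near wall, towards the robot, is the -x wall (see tank_rim). The end walls, inner faces at y = +165 and -165 mm, are 10 thick and reach out to x = -128, past the near wall. Inner floor 8 mm up.
- inlet: Blue vertical water inlet pipe with a cap, 24 mm diameter, 160 tall, fixed on the tank floor in one far (+x) corner: tank x = 70, y = +125 or -125 mm. It marks the end of the tank where the basket belongs. Origin: centre of its foot.
- standpipe: Grey overflow standpipe, 36 mm diameter, 104 tall, fixed on the tank floor in the other far corner. Origin: centre of its foot.
- basket: Loose stainless slotted basket, about 260 g, upright on the bench: box 72 (x) x 100 (y) x 70 mm high. Origin: centre of its underside; z up. Its -x side is a 4 mm back plate (outer face x = -36, 100 wide to z = 70, 60 wide above), bent over outward (-x) at the top; the bend is 18 x 60 mm, underside z = 96, top z = 100.
- basket_hook (a point): Point under the basket's bend that sits on the rim: basket frame x = -39, y = 0, z = 96 mm. Fully home it is 130 mm above the bench.
- basket_grip (a point): Middle of the black grip tab above the bend, 12 mm thick (basket x), 44 wide (y), from z = 100 to 145: basket frame x = -39, y = 0, z = 128 mm. Best gripped across its thickness.
- bottle: Loose brown bottle with black cap, 68 mm diameter, 165 tall. Origin: centre of its underside. A bystander.
- beaker: Loose white plastic beaker, 84 mm diameter, 105 tall. Origin: centre of its underside. A bystander.
- tongs: Loose light wooden print tongs with red tips, 14 x 200 mm, 18 high, lying along their y axis. Origin: centre of the underside. A bystander.
- tank_rim (a point): Where the middle of the near wall's rim top would be if the wall stood true: tank x = -105, y = 0, z = 130 mm. Wall and rounded rim are 6 mm thick, along tank y. It is a drop-in panel, wedged upright but anywhere from 12 mm farther out (-x) to 12 mm farther in (+x) than this point; the poses do not show where. It holds firm; over 35 N of contact force in all, pinch included, is too much.
- basket_mouth (a point): Middle of the open mouth of the basket's sprung lip (56 wide), which hangs from the bend's outer edge: basket x = -40, y = 0, z = 73 mm. Gap to the back plate: 8.5 mm at this mouth, 4.5 at the neck (z = 83). The rim goes up into it; the lip springs open and needs a push of roughly 4 to 12 N to go home; the basket's weight does not do it.
There are look-alikes about, which are no part of the job. Leave any purple look-alike of the basket alone.

How it is judged (in metres and radians):
At the end, for the whole second after the job is handed in: The basket hangs at rest inside the tank with the rim of the near wall between back plate and lip, the underside of its bend on the rim (within 2.5 mm of fully home), upright within 8 degrees, and its side within 4 mm of the end wall at the blue inlet pipe's end (z of basket_hook in the frame of tank between 0.127 and 0.1325 m and x of basket_hook in the frame of tank between -0.122 and -0.088 m and x of basket in the frame of tank above -0.09 m and angle between basket's own z axis and vertical below 0.14 rad and ((y of inlet in the frame of tank above 0 m and y of basket in the frame of tank above 0.111 m) or (y of inlet in the frame of tank below 0 m and y of basket in the frame of tank below -0.111 m)) and linear speed of basket below 0.02 m/s); the robot touches nothing.
It fails at once if the basket is pressed against the tank with more than 35 N in all (contact force between basket and tank above 35 N).
It fails at once if the bottle is moved by more than 15 mm (distance of bottle from where it was at the start of the episode above 0.015 m).
It fails at once if the beaker is moved by more than 15 mm (distance of beaker from where it was at the start of the episode above 0.015 m).
It fails at once if the tongs are moved by more than 15 mm (distance of tongs from where it was at the start of the episode above 0.015 m).
It also fails if it takes over 59 s, if anything falls off the work surface, if the arm or the gripper's body presses on something with over 40 N, if the wrist force passes 120 N, or if a joint passes its speed limit or range.

## Working session

There is one attempt and no reset: what is moved stays moved. The work goes in short steps, Python scripts to look and compute and a shell command to move; the robot and the scene stay as the last step left them, time stands still between calls to the robot, and variables do not carry over. Pictures are saved under pics/ and viewed, and the job is handed in when it is done.

```bash
mkdir -p pics; ls
python3 - <<'E'
from workcell import bot,camera,ticket
import cv2,pickle
print(bot.get_obs())
d={}
for n in ["scene","top"]:
    c=camera(n); d[n]=c
    cv2.imwrite(f"pics/{n}0.png",c["frame"][...,::-1])
    print(n,c["fx"],c["fy"],c["cx"],c["cy"],c["extrinsics"],[k for k in c])
pickle.dump(d,open("c0.pkl","wb"))
E
```

```text
pics
{'time': 0.0, 'q': array([-7.73494464e+01,  5.01121707e+00,  1.00336252e+01,  9.50988061e+01,
        2.06647794e-03,  9.00004782e+01]), 'qd': array([ 0.0623057 ,  0.0417642 ,  0.04785749,  0.10265365, -0.05912417,
        0.04557205]), 'joint_efforts': array([ 1.31346911e-03, -5.20391822e+01,  4.64801538e+01,  1.65299722e-02,
       -8.77032539e-05,  7.53246894e-06]), 'ee_pos': array([ 0.12040319, -0.53637644,  0.19517455]), 'tcp_rot': array([-1.79923602e+02, -2.06583843e-03,  1.26500726e+01]), 'wrist_force': array([-1.10439009, -0.63979061,  0.52856325]), 'torque': array([-0.01437241,  0.02541776,  0.01170654]), 'opening': 0.08563928089401701}
scene 435.46262070986506 435.46262070986506 249.5901753732289 193.72797188974064 [[ 0.77012694  0.63784694  0.00746835 -0.38654864]
 [-0.45109096  0.53628779  0.71338093  0.14758541]
 [ 0.45102265 -0.55276278  0.70073667 -1.497588  ]
 [ 0.          0.          0.          1.        ]] ['frame', 'range_z', 'fx', 'fy', 'cx', 'cy', 'extrinsics']
top 362.89821754936474 362.89821754936474 256.9305664101425 191.3196160413618 [[ 0.01652929 -0.99959377 -0.02321809 -0.00115215]
 [ 0.99360873  0.01382817  0.11202885 -0.51757686]
 [-0.11166228 -0.02492145  0.99343367 -1.07933432]
 [ 0.          0.          0.          1.        ]] ['frame', 'range_z', 'fx', 'fy', 'cx', 'cy', 'extrinsics']
```

View pics/scene0.png

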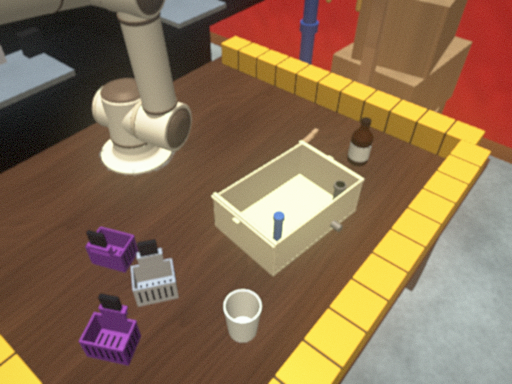

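View pics/top0.png

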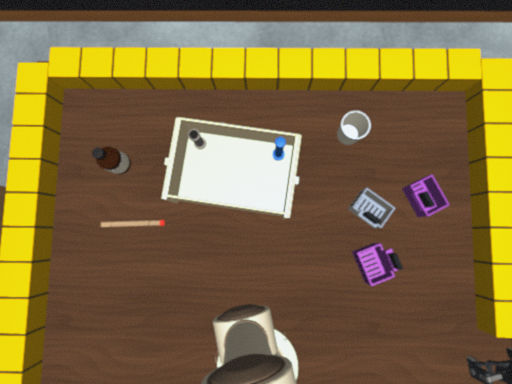

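The top view shows the tank at about (232,167), with the blue pipe at (280,148) on the right, which is the −y end. The steel basket is at (373,207) between two purple ones. The beaker is at (354,127), the bottle at (110,158) and the tongs at (132,224).

```bash
cat > h.py <<'E'
import numpy as np,cv2,pickle
def cloud(c,E=None):
    z=c["range_z"]; h,w=z.shape
    u,v=np.meshgrid(np.arange(w),np.arange(h))
    P=np.stack([(u-c["cx"])/c["fx"]*z,-(v-c["cy"])/c["fy"]*z,-z],-1)
    E=np.linalg.inv(c["extrinsics"]) if E is None else E
    return P@E[:3,:3].T+E[:3,3]
def ray(c,u,v,zp,E=None):
    E=np.linalg.inv(c["extrinsics"]) if E is None else E
    d=E[:3,:3]@np.array([(u-c["cx"])/c["fx"],-(v-c["cy"])/c["fy"],-1]); o=E[:3,3]
    return o+d*(zp-o[2])/d[2]
def proj(c,p):
    q=c["extrinsics"][:3,:3]@np.asarray(p)+c["extrinsics"][:3,3]
    return c["fx"]*q[0]/-q[2]+c["cx"], c["fy"]*-q[1]/-q[2]+c["cy"]
E
python3 - <<'E'
from h import *
d=pickle.load(open("c0.pkl","rb"))
for n,(x0,y0,x1,y1) in {"top":(150,90,410,290),"scene":(70,130,380,370)}.items():
    f=d[n]["frame"][y0:y1,x0:x1,::-1]
    k=800/(x1-x0); k=min(k,600/(y1-y0))
    cv2.imwrite(f"pics/{n}0z.png",cv2.resize(f,None,fx=k,fy=k,interpolation=cv2.INTER_CUBIC)); print(n,k)
c=d["top"];P=cloud(c)
# tank rim points z~0.13
m=(abs(P[...,2]-.13)<.012)&(c["range_z"]>0)
m[:, :150]=0; m[:,310:]=0; m[:110]=0; m[230:]=0
pts=P[m]; print(m.sum(), cv2.minAreaRect(pts[:,:2].astype(np.float32)*1000))
# floor
for u,v in [(400,150),(300,250),(230,170)]: print(P[v,u])
hsv=cv2.cvtColor(c["frame"],cv2.COLOR_RGB2HSV)
m=(cv2.inRange(hsv,(100,120,60),(125,255,255))>0); m[:110]=0;m[230:]=0
print("blue top",np.median(P[m&(P[...,2]>.15)],0),m.sum())
# high dark tab near basket
for name in ["top","scene"]:
    c=d[name];P=cloud(c);g=c["frame"].max(-1)
    m=(g<60)&(P[...,2]>.095)&(P[...,2]<.16)&(c["range_z"]>0)
    n,l,s,ce=cv2.connectedComponentsWithStats(m.astype(np.uint8))
    for i in range(1,n):
        if s[i,4]>15: print(name,s[i],ce[i],np.median(P[l==i],0),P[l==i].min(0),P[l==i].max(0))
E
```

```text
top 3.0
scene 2.5
1669 ((576.7125244140625, 78.69983673095703), (381.4658508300781, 238.19277954101562), 82.36853790283203)
[ 0.65824664 -0.44118748 -0.00156293]
[ 0.34141373 -0.12767474  0.00137535]
[0.58558989 0.09264197 0.01076696]
blue top [ 0.63692877 -0.05689741  0.16824891] 196
top [190 131   7   7  35] [193.17142857 134.        ] [0.67194933 0.19151074 0.11285962] [0.66242017 0.18255018 0.10916697] [0.68096292 0.20062728 0.11614632]
top [ 97 147  23  22 151] [108.52317881 156.22516556] [0.60090842 0.43125053 0.1223995 ] [0.57112098 0.41040863 0.09503542] [0.63301385 0.45926898 0.15977677]
top [419 193  14  13 105] [425.78095238 199.22857143] [ 0.48978652 -0.45576227  0.14084759] [ 0.47392901 -0.46902886  0.11379436] [ 0.50632326 -0.44525733  0.148867  ]
top [364 213  17  10  74] [371.81081081 217.52702703] [ 0.4369365  -0.30691464  0.14428389] [ 0.42609627 -0.3274906   0.12745694] [ 0.4507054  -0.289617    0.14910112]
top [389 253  13  16 110] [395.1        260.57272727] [ 0.32411938 -0.36725287  0.14434126] [ 0.30568073 -0.38065467  0.11926334] [ 0.34427728 -0.35744368  0.15
[... 477 characters left out ...]
.18045235  0.10834029]
scene [ 15  27  26  14 214] [27.79439252 33.45794393] [-0.86475261  0.14456132  0.11193994] [-0.91577401  0.10228119  0.09548935] [-0.84089532  0.19486183  0.12106951]
scene [ 87 231  20  16 202] [ 96.58910891 238.38118812] [ 0.32876449 -0.37251623  0.12990853] [ 0.30602623 -0.38298288  0.10468791] [ 0.34692607 -0.35835164  0.14739846]
scene [138 240  19  15 217] [147.33640553 247.32258065] [ 0.44342803 -0.31168847  0.12987195] [ 0.42746595 -0.32973979  0.1036529 ] [ 0.45545387 -0.29355485  0.1469875 ]
scene [ 99 294  22  16 248] [109.78225806 301.7016129 ] [ 0.49645482 -0.46117284  0.13356913] [ 0.47389925 -0.47332709  0.10599607] [ 0.5132779  -0.44655673  0.14738684]
```

View pics/top0z.png

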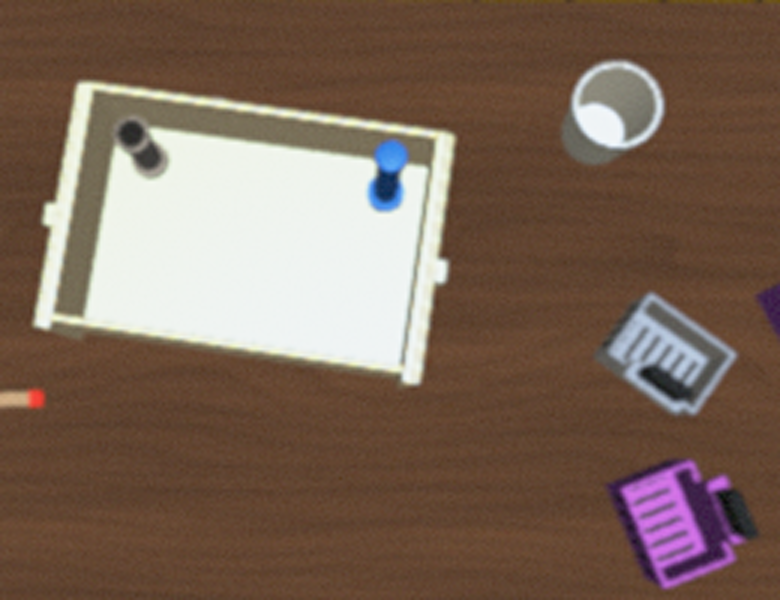

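View pics/scene0z.png

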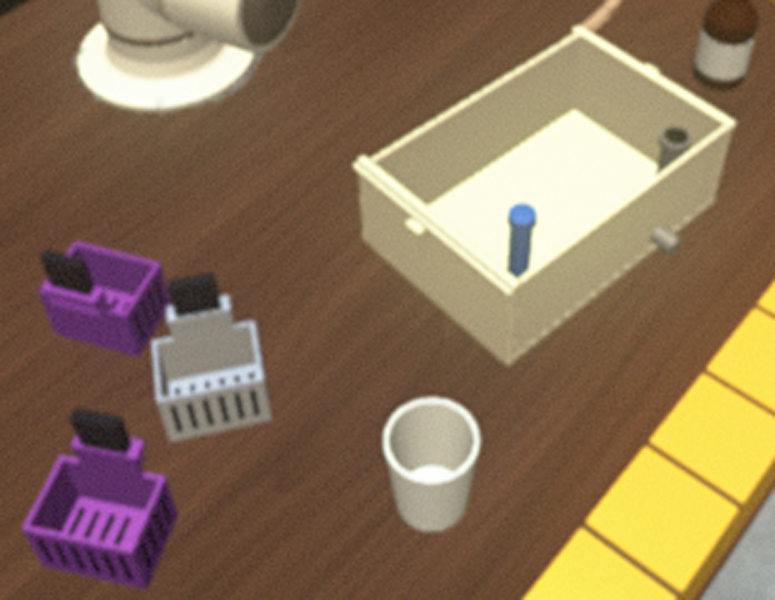

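```bash
python3 - <<'E'
from h import *
d=pickle.load(open("c0.pkl","rb"))
def fit(p):
    mu=np.median(p,0); q=p-mu
    for _ in range(4):
        w,v=np.linalg.eigh(q.T@q); r=abs(q@v[:,0]); k=r<np.percentile(r,92); q2=q[k]; mu2=q2.mean(0); q=q2-mu2; mu=mu+mu2
    return mu,v[:,1]
# tabs
for n,box in {"top":(364,213,17,10),"scene":(138,240,19,15)}.items():
    c=d[n];P=cloud(c);g=c["frame"].max(-1);x,y,w,h=box
    m=np.zeros(g.shape,bool);m[y:y+h,x:x+w]=1
    m&=(g<60)&(P[...,2]>.105)&(P[...,2]<.16)
    if n=="top": m&=P[...,2]>.138
    p=P[m]; r=cv2.minAreaRect((p[:,:2]*1000).astype(np.float32)); mu,v=fit(p[:,:2])
    print(n,m.sum(),r,"dir deg",np.degrees(np.arctan2(v[1],v[0])),mu, p[:,2].min(),p[:,2].max())
# basket rim at z=.07 (top view, bright grey)
c=d["top"];P=cloud(c);f=c["frame"].astype(int)
m=(abs(P[...,2]-.07)<.012); m[:,:345]=0;m[:,397:]=0;m[:180]=0;m[232:]=0
p=P[m]; print("rim70",m.sum(),cv2.minAreaRect((p[:,:2]*1000).astype(np.float32)))
m=(abs(P[...,2]-.098)<.006); m[:,:345]=0;m[:,400:]=0;m[:180]=0;m[235:]=0
p=P[m]; print("bend",m.sum(),cv2.minAreaRect((p[:,:2]*1000).astype(np.float32)))
# tank rim lines: z band
for n in ["top","scene"]:
    c=d[n];P=cloud(c); z=c["range_z"]
    m=(abs(P[...,2]-.13)<.008)&(P[...,0]>.4)&(P[...,0]<.72)&(P[...,1]>-.14)&(P[...,1]<.3)&(c["frame"].max(-1)>110)
    cv2.imwrite(f"pics/rim_{n}.png",m.astype(np.uint8)*255)
    np.save(f"rim_{n}.npy",P[m]); print(n,m.sum(),cv2.minAreaRect((P[m][:,:2]*1000).astype(np.float32)))
E
python3 -c "
import cv2
a=cv2.imread('pics/rim_top.png')[90:240,140:320];b=cv2.imread('pics/rim_scene.png')[120:280,190:380]
cv2.imwrite('pics/rims.png',cv2.hconcat([cv2.resize(a,(400,333)),cv2.resize(b,(400,333))]))"
```

```text
top 63 ((437.6916809082031, -308.4884033203125), (42.079994201660156, 10.3811616897583), 56.78876876831055) dir deg 60.02401854965971 [ 0.43782228 -0.30732483] 0.138475410345424 0.14910111612391586
scene 214 ((441.5574035644531, -310.79315185546875), (41.16118240356445, 10.373672485351562), 53.168636322021484) dir deg 54.037641805804405 [ 0.44370737 -0.31156984] 0.1064167746369572 0.14698750135212135
rim70 218 ((466.00653076171875, -328.8213195800781), (100.71965026855469, 84.07539367675781), 53.687225341796875)
bend 62 ((436.9851379394531, -308.19488525390625), (60.60344696044922, 17.662799835205078), 53.19424057006836)
top 1537 ((576.7557983398438, 79.02262115478516), (373.22296142578125, 238.19285583496094), 82.3685531616211)
scene 1471 ((577.3338623046875, 80.69290924072266), (368.6489562988281, 240.99151611328125), 82.67455291748047)
```

View pics/rims.png

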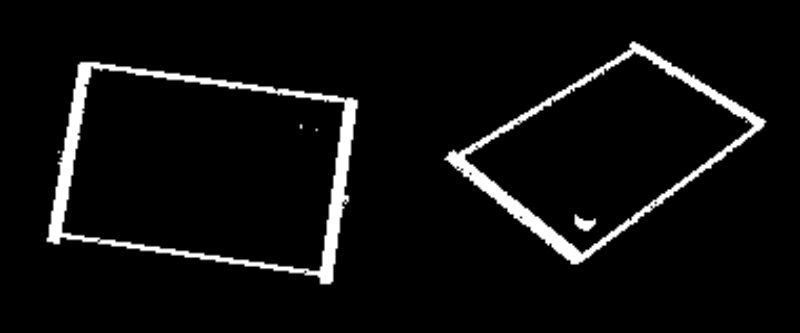

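Run:
```python
from h import *
for n in ["top","scene"]:
    p=np.load(f"rim_{n}.npy")[:,:2]
    yaw=np.radians(-7.5); c0=np.array([.578,.080])+.009*np.array([np.cos(yaw),np.sin(yaw)])
    for it in range(4):
        R=np.array([[np.cos(yaw),-np.sin(yaw)],[np.sin(yaw),np.cos(yaw)]]); q=(p-c0)@R
        in_y=abs(q[:,1])<.155; in_x=(q[:,0]>-.09)&(q[:,0]<.09)
        far=q[in_y&(abs(q[:,0]-.107)<.012)]; near=q[in_y&(abs(q[:,0]+.105)<.02)]
        L=q[in_x&(abs(q[:,1]-.170)<.010)]; Rr=q[in_x&(abs(q[:,1]+.170)<.010)]
        sf=np.polyfit(far[:,1],far[:,0],1); sl=np.polyfit(L[:,0],L[:,1],1); sr=np.polyfit(Rr[:,0],Rr[:,1],1); sn=np.polyfit(near[:,1],near[:,0],1)
        dy=-(sf[0]*1-sl[0]/2*1-sr[0]/2)/2
        cy=(L[:,1].mean()+Rr[:,1].mean())/2
        e=q[(abs(abs(q[:,1])-.17)<.008)]; 
        xlo,xhi=np.percentile(e[:,0],[.7,99.3]); cx=(xlo+xhi)/2+.009
        c0=c0+R@np.array([cx,cy]); yaw+=dy
    print(n,"c0",c0,"yaw",np.degrees(yaw),"near",np.median(near[:,0]),near[:,0].mean(),"slope",np.degrees(sn[0]),"far",np.median(far[:,0]),"L",L[:,1].mean(),L[:,1].min(),L[:,1].max(),"R",Rr[:,1].mean(),"x",xlo,xhi,len(near), np.percentile(near[:,0],[5,95]))
```

```text
top c0 [0.58428423 0.07688124] yaw -7.640199033529064 near -0.11615775029341593 -0.11608056805019482 slope 0.005998955959311351 far 0.10645785184567316 L 0.1716953957179991 0.16441646172304086 0.17997422852338232 R -0.17186512227153306 x -0.12570496658584965 0.10775556170630614 250 [-0.11875051 -0.11322998]
scene c0 [0.58564057 0.07494432] yaw -7.591677873688512 near -0.11598677818367752 -0.11631231291351862 slope 0.03284337960770294 far 0.10724775119412636 L 0.17089460633894737 0.16454354252542455 0.17917897990335754 R -0.17089182362003286 x -0.12621331882211292 0.10827164178741008 263 [-0.12056163 -0.11311765]
```

Both views agree: the tank is at (0.585, 0.076) with yaw −7.6°, and the near rim is seen at tank x ≈ −0.116. The basket yaw is about −36.5° and its tab is at (0.438, −0.309). I'll move to hover over the tab.

```bash
python3 -m jog '{"delta_pos":[[0,0,0.6],[0.7,0.5,0.2],[0.7,0.5,0.2],[0.7,0.5,0.1],[0.7,0.5,0],[0.7,0.5,0],[0.7,0.5,0],[0.7,0.5,0],[0.7,0.5,0],[0.7,0.5,0]],"turn":[[0,0,0],[0,0,0.57],[0,0,0.57],[0,0,0.57],[0,0,0.57],[0,0,0.57],[0,0,0.57],[0,0,0.57],[0,0,0.57],[0,0,0.57]],"hand":[1,1,1,1,1,1,1,1,1,1]}' 60
python3 - <<'E'
from workcell import bot,camera
import cv2,pickle
o=bot.get_obs(); c=camera("wrist"); pickle.dump((o,c),open("w1.pkl","wb"))
cv2.imwrite("pics/w1.png",c["frame"][...,::-1]); print(o["time"],o["ee_pos"],o["tcp_rot"],c["mount"],c["fx"])
E
```

```text
time: 1.1
ee_pos: [0.4366, -0.3103, 0.2506]
tcp_rot: [-180.0, 0.0, 53.9]
wrist_force: [-0.4, -0.1, 0.0]
opening: 0.085
1.1 [ 0.43663563 -0.31028657  0.25063374] [-1.79981184e+02  2.57525172e-03  5.38817044e+01] [[ 4.36117442e-04  9.57109279e-01  2.89726833e-01  7.50666183e-02]
 [ 9.99999802e-01 -5.49030896e-04  3.08446438e-04 -1.79097177e-04]
 [ 4.54285930e-04  2.89726642e-01 -9.57109329e-01 -1.77507043e-01]
 [ 0.00000000e+00  0.00000000e+00  0.00000000e+00  1.00000000e+00]] 284.9552572792512
```

View pics/w1.png

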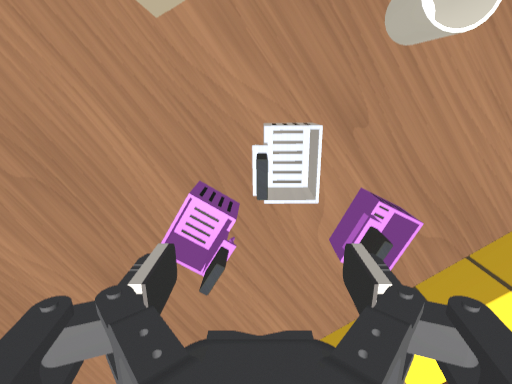

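The wrist view shows the steel basket with its tab at about (262,175), lined up roughly along image vertical. I'll measure the tab from this view.

Run:
```python
from h import *
from scipy.spatial.transform import Rotation as R
o,c=pickle.load(open("w1.pkl","rb"))
T=np.eye(4);T[:3,:3]=R.from_euler("xyz",o["tcp_rot"],degrees=True).as_matrix();T[:3,3]=o["ee_pos"]
M=T@c["mount"]; P=cloud(c,M); g=c["frame"].max(-1)
m=np.zeros(g.shape,bool); m[145:205,245:280]=1; m&=(g<70)
p=P[m]; print(m.sum(),np.median(p,0),p.min(0),p.max(0))
p=p[p[:,2]>.138]; print(len(p),cv2.minAreaRect((p[:,:2]*1000).astype(np.float32)))
m=np.zeros(g.shape,bool); m[120:210,245:330]=1; m&=abs(P[...,2]-.07)<.006
p=P[m];print("rim70",cv2.minAreaRect((p[:,:2]*1000).astype(np.float32)))
m=np.zeros(g.shape,bool); m[120:210,245:330]=1; m&=(abs(P[...,2]-.1)<.006)&(g>120)
p=P[m];print("bend",cv2.minAreaRect((p[:,:2]*1000).astype(np.float32)))
# bench level
print(P[100,150],P[60,300])
```

```text
49 [ 0.45324649 -0.28978595  0.12944864] [ 0.44950631 -0.29304941  0.11432533] [ 0.45736031 -0.28742764  0.14413961]
11 ((453.53448486328125, -290.04595947265625), (0.7144691348075867, 9.145349502563477), 57.21524429321289)
rim70 ((468.2803955078125, -327.50372314453125), (100.0737533569336, 82.84132385253906), 54.25828552246094)
bend ((439.2396545410156, -306.07958984375), (59.4501838684082, 17.387744903564453), 53.70011520385742)
[ 3.60314754e-01 -1.48855312e-01 -1.69231442e-04] [ 0.56279753 -0.23150966 -0.00191161]
```

```bash
python3 -m jog '{"delta_pos":[[0.07,0.05,-0.5],[0,0,-0.7],[0,0,-0.7],[0,0,-0.55],[0,0,-0.35],[0,0,-0.05],[0,0,0],[0,0,0],[0,0,0],[0,0,0]],"turn":[[0,0,0],[0,0,0],[0,0,0],[0,0,0],[0,0,0],[0,0,0],[0,0,0],[0,0,0],[0,0,0],[0,0,0]],"hand":[1,1,1,1,1,1,0.2,-0.2,-1,-1]}' 60
python3 -m jog '{"delta_pos":[[0,0,0],[0,0,0],[0,0,0],[0,0,0],[0,0,0.1],[0,0,0.2],[0,0,0.2],[0,0,0.2],[0,0,0.2],[0,0,0.1]],"turn":[[0,0,0],[0,0,0],[0,0,0],[0,0,0],[0,0,0],[0,0,0],[0,0,0],[0,0,0],[0,0,0],[0,0,0]],"hand":[-1,-1,-1,-1,-1,-1,-1,-1,-1,-1]}' 60
python3 - <<'E'
from workcell import bot,camera
import cv2,pickle
o=bot.get_obs(); c=camera("scene"); pickle.dump((o,c),open("s2.pkl","wb"))
cv2.imwrite("pics/s2.png",c["frame"][...,::-1]); print(o["ee_pos"],o["wrist_force"],o["torque"],o["opening"])
E
```

```text
time: 2.15
ee_pos: [0.4394, -0.3094, 0.1093]
tcp_rot: [179.9, -0.0, 53.7]
wrist_force: [0.3, 0.0, 0.0]
opening: 0.028
time: 3.15
ee_pos: [0.4392, -0.3093, 0.1593]
tcp_rot: [180.0, -0.0, 53.7]
wrist_force: [-0.7, -0.4, 0.4]
opening: 0.0003
[ 0.4391857  -0.30929583  0.15933552] [-0.65654884 -0.43786999  0.3796475 ] [0.00220973 0.01500661 0.00256215] 0.00032158591960428426
```

View pics/s2.png

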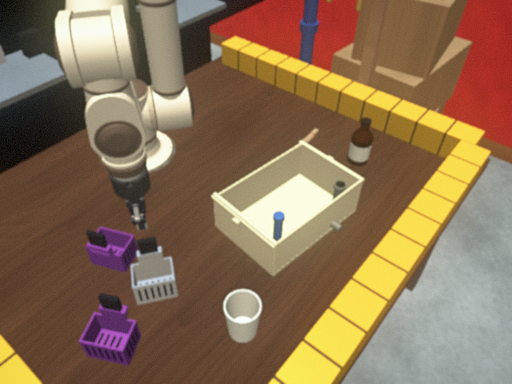

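Run:
```python
from h import *
o,c=pickle.load(open("s2.pkl","rb"))
P=cloud(c)
print("tcp px",proj(c,o["ee_pos"]), "tabtop", proj(c,[.44,-.308,.145]))
f=c["frame"][190:310,80:240,::-1]; cv2.imwrite("pics/s2z.png",cv2.resize(f,None,fx=5,fy=5,interpolation=cv2.INTER_CUBIC))
for u,v in [(140,220),(140,225),(138,215),(141,228),(148,243),(148,248),(152,265)]: print(u,v,P[v,u])
d=pickle.load(open("c0.pkl","rb"))["scene"]; print(np.abs(d["extrinsics"]-c["extrinsics"]).max())
```

```text
tcp px (np.float64(144.92467384055752), np.float64(237.7210363065975)) tabtop (np.float64(146.55453977975753), np.float64(241.47209825719776))
140 220 [ 0.48964825 -0.33988058  0.28292345]
140 225 [ 0.44801339 -0.31865344  0.21870255]
138 215 [ 0.48134252 -0.33669092  0.28954903]
141 228 [ 0.44569507 -0.31674104  0.20519246]
148 243 [ 0.43793932 -0.30401951  0.13392472]
148 248 [ 0.43787558 -0.30721931  0.11792561]
152 265 [ 0.43951536 -0.30882726  0.05273293]
0.0
```

View pics/s2z.png

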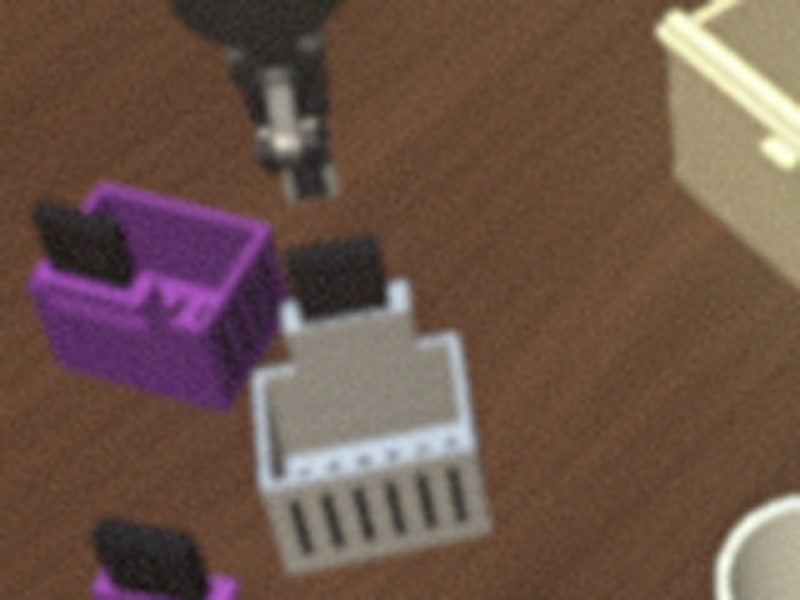

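Run:
```python
from h import *
from workcell import bot,camera
o=bot.get_obs(); print(o["time"],o["ee_pos"],o["opening"],o["q"])
c=camera("scene"); w=camera("wrist"); pickle.dump((o,c,w),open("s3.pkl","wb"))
P=cloud(c)
for v in range(222,246,2): print(v,[f"{P[v,u,2]:.3f}" for u in range(134,156,2)])
f=c["frame"][190:270,100:200,::-1]; cv2.imwrite("pics/s3.png",cv2.resize(f,None,fx=7,fy=7,interpolation=cv2.INTER_CUBIC))
cv2.imwrite("pics/w3.png",w["frame"][...,::-1])
```

```text
3.2 [ 0.43932194 -0.30940491  0.1597934 ] -7.005184754122351e-05 [-3.51545021e+01  2.53874733e+00  3.50076253e+00  9.08865914e+01
 -2.85599549e-03  9.11532669e+01]
222 ['0.281', '0.277', '0.274', '0.263', '0.261', '0.253', '0.210', '0.001', '-0.003', '0.002', '0.000']
224 ['0.248', '0.215', '0.220', '0.222', '0.220', '0.218', '0.209', '0.000', '-0.001', '0.001', '0.001']
226 ['0.003', '0.002', '0.216', '0.215', '0.214', '0.214', '0.207', '0.001', '0.000', '0.000', '-0.003']
228 ['0.002', '-0.004', '0.201', '0.208', '0.206', '0.208', '0.198', '0.000', '-0.006', '-0.003', '0.001']
230 ['0.000', '-0.003', '0.001', '-0.000', '0.001', '-0.000', '-0.003', '-0.005', '-0.000', '-0.007', '-0.000']
232 ['0.000', '-0.002', '0.001', '0.005', '0.002', '0.001', '0.001', '-0.000', '-0.004', '-0.000', '0.001']
234 ['-0.001', '-0.001', '-0.002', '-0.002', '-0.001', '-0.001', '0.003', '-0.002', '-0.002', '-0.000', '-0.003']
236 ['-0.003', '-0.001', '-0.001', '-0.002', '-0.002', '-0.002', '0.001', '-0.001', '-0.001', '-0.000', '-0.001']
238 ['0.057', '-0.001', '0.001', '0.001', '-0.000', '-0.001', '-0.000', '0.000', '-0.000', '0.144', '0.146']
240 ['0.051', '0.003', '-0.000', '-0.003', '0.145', '0.144', '0.145', '0.147', '0.147', '0.146', '0.147']
242 ['0.044', '0.000', '0.144', '0.143', '0.145', '0.144', '0.145', '0.144', '0.144', '0.144', '0.144']
244 ['0.040', '0.031', '0.142', '0.145', '0.142', '0.143', '0.140', '0.140', '0.138', '0.136', '0.133']
```

View pics/s3.png

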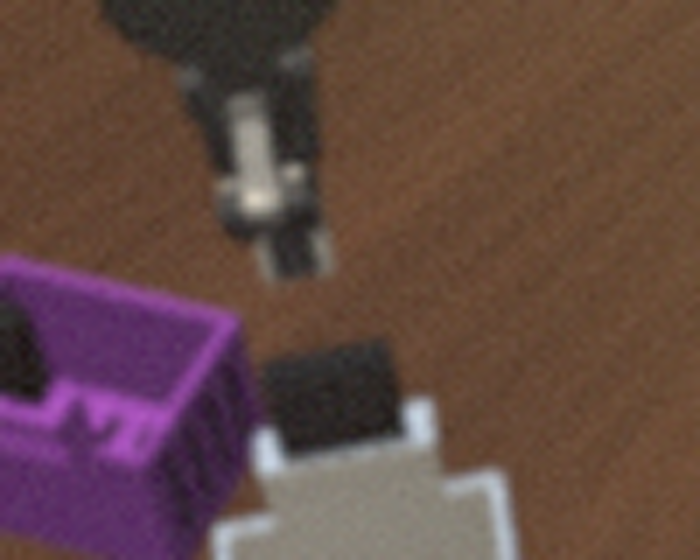

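View pics/w3.png

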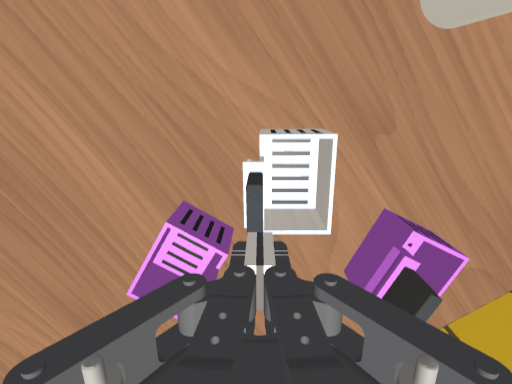

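Run:
```python
from h import *
o,c,w=pickle.load(open("s3.pkl","rb"))
P=cloud(w,w["mount"])
print("tool-frame pts on fingers");
for v in range(228,300,6): print(v,[tuple(np.round(P[v,u]*1000).astype(int)) for u in (252,258,263,268)])
from scipy.spatial.transform import Rotation as R
# tcp projected in wrist
q=np.linalg.inv(w["mount"])@np.array([0,0,0,1]); print(w["fx"]*q[0]/-q[2]+w["cx"], w["fy"]*-q[1]/-q[2]+w["cy"])
c0=pickle.load(open("w1.pkl","rb"))[1]; P=cloud(c0,c0["mount"])
for u,v in [(150,285),(160,250),(145,295),(365,285),(355,250)]: print(u,v,P[v,u]*1000)
```

```text
tool-frame pts on fingers
228 [(np.int64(-10), np.int64(-6), np.int64(15)), (np.int64(-9), np.int64(-1), np.int64(15)), (np.int64(-42), np.int64(3), np.int64(90)), (np.int64(-44), np.int64(9), np.int64(94))]
234 [(np.int64(12), np.int64(-4), np.int64(-41)), (np.int64(13), np.int64(-1), np.int64(-43)), (np.int64(13), np.int64(2), np.int64(-44)), (np.int64(12), np.int64(4), np.int64(-42))]
240 [(np.int64(12), np.int64(-4), np.int64(-48)), (np.int64(12), np.int64(-1), np.int64(-49)), (np.int64(12), np.int64(2), np.int64(-49)), (np.int64(12), np.int64(4), np.int64(-49))]
246 [(np.int64(12), np.int64(-4), np.int64(-56)), (np.int64(12), np.int64(-1), np.int64(-55)), (np.int64(12), np.int64(1), np.int64(-55)), (np.int64(12), np.int64(4), np.int64(-56))]
252 [(np.int64(12), np.int64(-4), np.int64(-61)), (np.int64(12), np.int64(-1), np.int64(-61)), (np.int64(12), np.int64(1), np.int64(-61)), (np.int64(13), np.int64(4), np.int64(-63))]
258 [(np.int64(12), np.int64(-3), np.int64(-66)), (np.int64(13), np.int64(-1), np.int64(-68)), (np.int64(12), np.int64(1), np.int64(-66)), (np.int64(12), np.int
[... 694 characters left out ...]
nt64(-73)), (np.int64(13), np.int64(3), np.int64(-86))]
288 [(np.int64(12), np.int64(-3), np.int64(-88)), (np.int64(1), np.int64(-1), np.int64(-73)), (np.int64(2), np.int64(1), np.int64(-73)), (np.int64(13), np.int64(3), np.int64(-90))]
294 [(np.int64(10), np.int64(-3), np.int64(-89)), (np.int64(-2), np.int64(-1), np.int64(-72)), (np.int64(-2), np.int64(1), np.int64(-72)), (np.int64(12), np.int64(3), np.int64(-91))]
259.8008289286195 224.2469899483044
150 285 [  8.7582235  -42.9346572  -81.33665416]
160 250 [ 12.73734513 -45.6832971  -60.24957405]
145 295 [  7.84247225 -43.08355684 -86.29832586]
365 285 [  5.61818514  42.99387875 -76.68688389]
355 250 [ 12.53903366  43.65007115 -59.76240162]
```

Both cameras put the real fingertips about 38 mm behind the reported TCP: scene depth gives z ≈ 0.197 against a TCP reading of 0.160, and the wrist view gives tool z ≈ −40 mm. So the fingers closed just above the tab. I'll open and regrip with the reported TCP at about 0.070, which puts the tips near 0.108.

```bash
python3 -m jog '{"delta_pos":[[0.02,0.04,0],[0,0,0],[0,0,0],[0,0,0],[0,0,0],[0,0,-0.2],[0,0,-0.4],[0,0,-0.5],[0,0,-0.4],[0,0,-0.2]],"turn":[[0,0,0],[0,0,0],[0,0,0],[0,0,0],[0,0,0],[0,0,0],[0,0,0],[0,0,0],[0,0,0],[0,0,0]],"hand":[1,1,1,1,1,1,1,1,1,1]}' 60
python3 -m jog '{"delta_pos":[[0,0,-0.08],[0,0,0],[0,0,0],[0,0,0],[0,0,0],[0,0,0],[0,0,0],[0,0,0],[0,0,0],[0,0,0]],"turn":[[0,0,0],[0,0,0],[0,0,0],[0,0,0],[0,0,0],[0,0,0],[0,0,0],[0,0,0],[0,0,0],[0,0,0]],"hand":[1,-1,-1,-1,-1,-1,-1,-1,-1,-1]}' 60
```

```text
time: 4.3
ee_pos: [0.439, -0.3065, 0.0708]
tcp_rot: [-179.8, 0.0, 53.7]
wrist_force: [-0.6, 0.5, 0.1]
opening: 0.0855
time: 5.3
ee_pos: [0.4399, -0.3071, 0.0693]
tcp_rot: [-180.0, 0.0, 53.7]
wrist_force: [-0.7, 0.6, -0.5]
opening: 0.0116
```

Gripped at 11.6 mm, which matches the tab. Now I'll lift.

```bash
python3 -m jog '{"delta_pos":[[0,0,0.1],[0,0,0.3],[0,0,0.5],[0,0,0.6],[0,0,0.6],[0,0,0.6],[0,0,0.4],[0,0,0.2],[0,0,0],[0,0,0]],"turn":[[0,0,0],[0,0,0],[0,0,0],[0,0,0],[0,0,0],[0,0,0],[0,0,0],[0,0,0],[0,0,0],[0,0,0]],"hand":[-1,-1,-1,-1,-1,-1,-1,-1,-1,-1]}' 60
python3 - <<'E'
from h import *
from workcell import bot,camera
o=bot.get_obs(); print(o["time"],o["ee_pos"],o["opening"],o["wrist_force"],o["torque"])
c=camera("scene"); w=camera("wrist"); pickle.dump((o,c,w),open("s4.pkl","wb"))
a=c["frame"][100:350,60:390,::-1]; a=cv2.resize(a,None,fx=1.55,fy=1.55); b=cv2.resize(w["frame"][...,::-1],(288,388)) if 0 else w["frame"][:,:,::-1]
cv2.imwrite("pics/s4.png",a);cv2.imwrite("pics/w4.png",b)
E
```

```text
time: 6.3
ee_pos: [0.4399, -0.3071, 0.2337]
tcp_rot: [-180.0, -0.0, 53.7]
wrist_force: [-1.2, -0.0, -2.4]
opening: 0.0116
6.3 [ 0.43987507 -0.30707573  0.23367602] 0.011609183534194484 [-1.22318852 -0.03778208 -2.4244382 ] [0.045752   0.04354668 0.03034044]
```

View pics/s4.png

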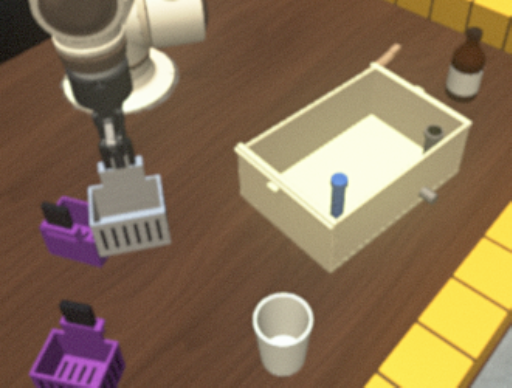

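View pics/w4.png

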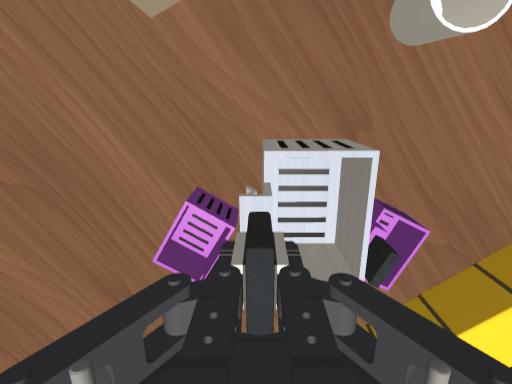

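The basket hangs square in the jaws. Next I'll carry it above the near wall, turn it +28.8°, and use the wrist view to refine the wall line.

```bash
python3 -m jog '{"delta_pos":[[0.042,0.4,0],[0.042,0.7,0],[0.042,0.9,0],[0.042,0.9,0],[0.042,0.9,0],[0.042,0.9,0],[0.042,0.8,0],[0.042,0.6,0],[0.042,0.3,0],[0.042,0.08,0]],"turn":[[0,0,0.36],[0,0,0.36],[0,0,0.36],[0,0,0.36],[0,0,0.36],[0,0,0.36],[0,0,0.36],[0,0,0.36],[0,0,0.36],[0,0,0.36]],"hand":[-1,-1,-1,-1,-1,-1,-1,-1,-1,-1]}' 60
python3 - <<'E'
from h import *
from workcell import bot,camera
from scipy.spatial.transform import Rotation as R
o=bot.get_obs(); print(o["time"],o["ee_pos"],o["tcp_rot"],o["opening"],o["wrist_force"],o["torque"])
w=camera("wrist");c=camera("scene"); t=camera("top"); pickle.dump((o,c,w,t),open("s5.pkl","wb"))
cv2.imwrite("pics/w5.png",w["frame"][...,::-1]); cv2.imwrite("pics/s5.png",cv2.resize(c["frame"][100:350,60:390,::-1],None,fx=2,fy=2))
T=np.eye(4);T[:3,:3]=R.from_euler("xyz",o["tcp_rot"],degrees=True).as_matrix();T[:3,3]=o["ee_pos"]
P=cloud(w,T@w["mount"])
m=(abs(P[...,2]-.13)<.006)&(w["frame"].max(-1)>100)
p=P[m]; a=np.radians(-7.62); s=p[:,0]*np.cos(a)+p[:,1]*np.sin(a); y=-p[:,0]*np.sin(a)+p[:,1]*np.cos(a)
k=abs(s-.4535)<.025
print(k.sum(), np.percentile(s[k],[2,25,50,75,98]), np.percentile(y[k],[2,50,98]), np.degrees(np.arctan(np.polyfit(y[k],s[k],1)[0])))
e=o["ee_pos"]; print("tab s",e[0]*np.cos(a)+e[1]*np.sin(a))
E
```

```text
time: 7.4
ee_pos: [0.4605, 0.0187, 0.2334]
tcp_rot: [-179.9, -0.0, 82.8]
wrist_force: [-0.6, -0.4, -2.7]
opening: 0.0116
7.4 [0.46049321 0.01868075 0.23341539] [-1.79914867e+02 -6.53194217e-03  8.27508834e+01] 0.011568602119386023 [-0.55667484 -0.43054307 -2.69469182] [-0.03220614  0.07436554  0.01237228]
1204 [0.45165337 0.45304146 0.4545174  0.45596603 0.45731359] [0.07388918 0.17162653 0.24088411] 0.07954311511578685
tab s 0.4539496302433807
```

View pics/w5.png

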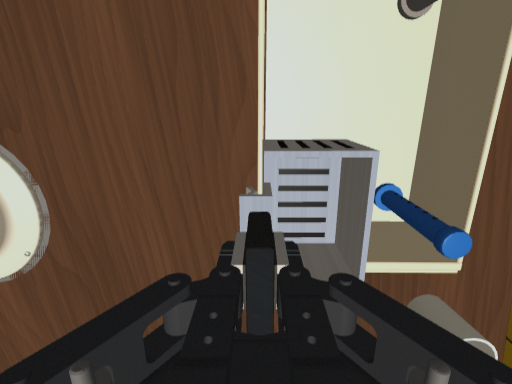

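View pics/s5.png

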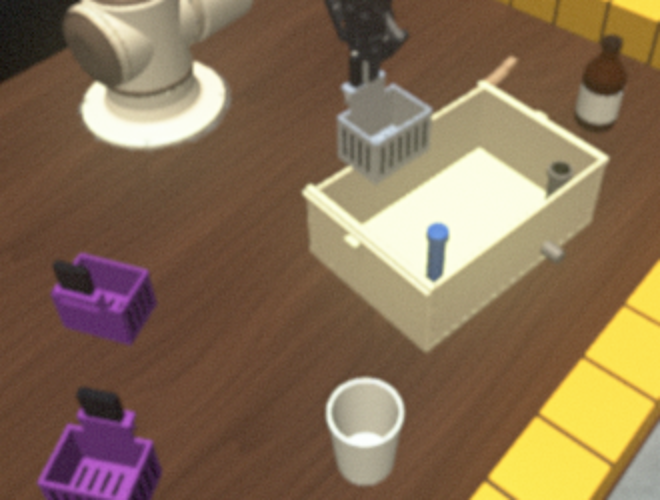

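The wrist view shows the near rim as the vertical line at column ~262, rows 0–140. That puts its centre at s = 0.4545 along tank x, against the tab at 0.4540. I'll check the bend's edges in the same view, then lower the basket 3 mm inboard of the wall.

```bash
python3 - <<'E'
from h import *
o,c,w,t=pickle.load(open("s5.pkl","rb"))
P=cloud(w,w["mount"])*1000
for v in (150,160,175,185,192,200,210,222): print(v,[(u,)+tuple(np.round(P[v,u]).astype(int).tolist()) for u in range(236,282,4)])
E
python3 -m jog '{"delta_pos":[[0.07,-0.01,-0.1],[0,0,-0.2],[0,0,-0.3],[0,0,-0.3],[0,0,-0.3],[0,0,-0.3],[0,0,-0.3],[0,0,-0.15],[0,0,-0.05],[0,0,0]],"turn":[[0,0,-0.046],[0,0,0],[0,0,0],[0,0,0],[0,0,0],[0,0,0],[0,0,0],[0,0,0],[0,0,0],[0,0,0]],"hand":[-1,-1,-1,-1,-1,-1,-1,-1,-1,-1]}' 60
```

```text
150 [(236, 17, -34, 234), (240, 16, -28, 235), (244, 17, -22, 234), (248, 17, -16, 234), (252, 17, -10, 234), (256, 17, -5, 233), (260, 35, 1, 104), (264, 50, 3, 1), (268, 50, 6, 0), (272, 50, 8, 2), (276, 50, 11, 1), (280, 50, 13, 0)]
160 [(236, 2, -34, 233), (240, 2, -28, 233), (244, 2, -22, 233), (248, 2, -16, 234), (252, 2, -11, 234), (256, 2, -5, 234), (260, 25, 1, 105), (264, 44, 3, -2), (268, 44, 6, 0), (272, 32, 11, 66), (276, 32, 15, 66), (280, 32, 18, 66)]
175 [(236, -21, -34, 235), (240, -21, -29, 235), (244, -20, -23, 234), (248, -20, -17, 234), (252, -20, -11, 235), (256, -20, -5, 233), (260, 10, 1, 105), (264, 34, 3, 0), (268, 34, 6, 0), (272, 19, 11, 65), (276, 19, 15, 66), (280, 19, 18, 66)]
185 [(236, -36, -35, 235), (240, -36, -29, 235), (244, -36, -23, 235), (248, -36, -17, 234), (252, -36, -11, 235), (256, -36, -5, 234), (260, -1, 1, 106), (264, 29, 3, -8), (268, 30, 6, -9), (272, 10, 11, 65), (276, 10, 15, 65), (280, 10, 19, 66)]
192 [(236, -46, -35, 234), (240, -46, -29, 233), (244, -46, -23, 234), (248, 25, -7, -9), (252, 28, -4, -17), (256, 27, -2, -15), (260,
[... 258 characters left out ...]
 27, 3, -30), (268, 27, 5, -30), (272, -4, 12, 65), (276, -5, 15, 66), (280, -4, 19, 66)]
210 [(236, -75, -36, 234), (240, 21, -10, -31), (244, 21, -8, -29), (248, 21, -6, -30), (252, 21, -4, -31), (256, 21, -2, -30), (260, 21, 1, -30), (264, 21, 3, -31), (268, 21, 5, -30), (272, -13, 12, 65), (276, -14, 15, 65), (280, -14, 19, 66)]
222 [(236, -95, -36, 234), (240, 14, -10, -30), (244, 14, -8, -29), (248, 20, -5, -45), (252, 22, -3, -50), (256, 21, -1, -48), (260, 22, 1, -48), (264, 22, 3, -49), (268, 21, 5, -48), (272, -25, 12, 65), (276, -26, 16, 66), (280, -26, 19, 66)]
time: 8.55
ee_pos: [0.4643, 0.0162, 0.1342]
tcp_rot: [-180.0, 0.0, 82.1]
wrist_force: [-0.5, -0.1, -2.3]
opening: 0.0113
```

```bash
python3 -m jog '{"delta_pos":[[-0.01,0.0013,0],[-0.01,0.0013,0],[-0.01,0.0013,0],[-0.01,0.0013,0],[-0.01,0.0013,0],[0,0,0],[0,0,0],[0,0,0],[0,0,0],[0,0,0]],"turn":[[0,0,0],[0,0,0],[0,0,0],[0,0,0],[0,0,0],[0,0,0],[0,0,0],[0,0,0],[0,0,0],[0,0,0]],"hand":[-1,-1,-1,-1,-1,-1,-1,-1,-1,-1]}' 60
python3 - <<'E'
from workcell import bot
o=bot.get_obs(); print(o["ee_pos"]*1000,o["tcp_rot"],o["wrist_force"],o["torque"])
E
```

```text
time: 9.55
ee_pos: [0.462, 0.0167, 0.1344]
tcp_rot: [180.0, 0.0, 82.1]
wrist_force: [-0.2, 0.5, -3.8]
opening: 0.0113
[461.98234777  16.65843736 134.3757091 ] [1.79999484e+02 2.00064435e-03 8.21200088e+01] [-0.18187924  0.45387437 -3.76647305] [0.02711734 0.04427815 0.00642051]
```

```bash
python3 -m jog '{"delta_pos":[[-0.004,0.0005,0],[-0.004,0.0005,0],[-0.004,0.0005,0],[-0.004,0.0005,0],[-0.004,0.0005,0],[0,0,0],[0,0,0],[0,0,0],[0,0,0],[0,0,0]],"turn":[[0,0,0],[0,0,0],[0,0,0],[0,0,0],[0,0,0],[0,0,0],[0,0,0],[0,0,0],[0,0,0],[0,0,0]],"hand":[-1,-1,-1,-1,-1,-1,-1,-1,-1,-1]}' 60
python3 - <<'E'
from workcell import bot
o=bot.get_obs(); print(o["ee_pos"]*1000,o["tcp_rot"],o["wrist_force"],o["torque"])
E
python3 -m jog '{"delta_pos":[[-0.004,0.0005,0],[-0.004,0.0005,0],[-0.004,0.0005,0],[0,0,0],[0,0,0],[0,0,0],[0,0,0],[0,0,0],[0,0,0],[0,0,0]],"turn":[[0,0,0],[0,0,0],[0,0,0],[0,0,0],[0,0,0],[0,0,0],[0,0,0],[0,0,0],[0,0,0],[0,0,0]],"hand":[-1,-1,-1,-1,-1,-1,-1,-1,-1,-1]}' 60
python3 - <<'E'
from workcell import bot
o=bot.get_obs(); print(o["ee_pos"]*1000,o["tcp_rot"],o["wrist_force"],o["torque"])
E
```

```text
time: 10.55
ee_pos: [0.461, 0.0168, 0.1344]
tcp_rot: [180.0, 0.0, 82.1]
wrist_force: [1.4, -0.2, -2.6]
opening: 0.0115
[461.01276771  16.78719806 134.40092894] [1.79992099e+02 1.19215009e-03 8.21241768e+01] [ 1.43696855 -0.16040926 -2.60359968] [-0.07429296 -0.36297354  0.06610398]
time: 11.55
ee_pos: [0.4605, 0.0168, 0.1344]
tcp_rot: [180.0, 0.0, 82.1]
wrist_force: [6.1, -1.4, -3.9]
opening: 0.0115
[460.50297069  16.83843799 134.44734309] [1.79980227e+02 2.99279863e-03 8.21242360e+01] [ 6.10884827 -1.44227137 -3.93902494] [-0.31131363 -1.342546    0.09494549]
```

Contact was felt at x ≈ 0.4611, which puts the wall centre at s ≈ 0.4549 and agrees with the vision. I'll back off 1 mm to centre the mouth and lower it in small steps.

```bash
python3 -m jog '{"delta_pos":[[0.02,-0.0025,0],[0.017,-0.0025,0],[0,0,-0.03],[0,0,-0.03],[0,0,-0.03],[0,0,-0.03],[0,0,-0.03],[0,0,-0.03],[0,0,0],[0,0,0]],"turn":[[0,0,0.03],[0,0,0],[0,0,0],[0,0,0],[0,0,0],[0,0,0],[0,0,0],[0,0,0],[0,0,0],[0,0,0]],"hand":[-1,-1,-1,-1,-1,-1,-1,-1,-1,-1]}' 60
python3 - <<'E'
from workcell import bot,camera
import cv2
o=bot.get_obs(); print(o["ee_pos"]*1000,o["tcp_rot"],o["wrist_force"],o["torque"])
c=camera("scene"); cv2.imwrite("pics/s6.png",cv2.resize(c["frame"][120:260,200:300,::-1],None,fx=4,fy=4,interpolation=cv2.INTER_CUBIC))
E
```

```text
time: 12.55
ee_pos: [0.4622, 0.0167, 0.1254]
tcp_rot: [-180.0, -0.0, 82.4]
wrist_force: [0.2, -0.8, -3.6]
opening: 0.011
[462.1762576   16.6530899  125.38254487] [-1.79997760e+02 -7.93977323e-04  8.23638052e+01] [ 0.18889959 -0.84322238 -3.63244592] [-0.01113959  0.05057637 -0.01242169]
```

View pics/s6.png

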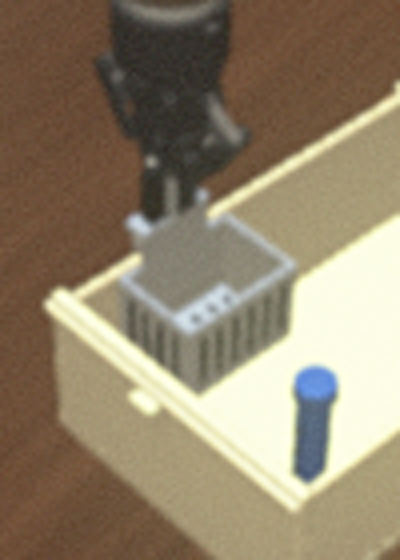

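The basket is inside the tank with its back plate along the near wall, and there's no contact force yet. I'll keep lowering.

```bash
python3 -m jog '{"delta_pos":[[0,0,-0.01],[0,0,-0.01],[0,0,-0.01],[0,0,-0.01],[0,0,-0.01],[0,0,-0.01],[0,0,0],[0,0,0],[0,0,0],[0,0,0]],"turn":[[0,0,0],[0,0,0],[0,0,0],[0,0,0],[0,0,0],[0,0,0],[0,0,0],[0,0,0],[0,0,0],[0,0,0]],"hand":[-1,-1,-1,-1,-1,-1,-1,-1,-1,-1]}' 60
python3 - <<'E'
from workcell import bot,camera
o=bot.get_obs(); print(o["ee_pos"]*1000,o["wrist_force"],o["torque"])
E
python3 -m jog '{"delta_pos":[[0,0,-0.01],[0,0,-0.01],[0,0,-0.01],[0,0,-0.01],[0,0,-0.01],[0,0,-0.01],[0,0,0],[0,0,0],[0,0,0],[0,0,0]],"turn":[[0,0,0],[0,0,0],[0,0,0],[0,0,0],[0,0,0],[0,0,0],[0,0,0],[0,0,0],[0,0,0],[0,0,0]],"hand":[-1,-1,-1,-1,-1,-1,-1,-1,-1,-1]}' 60
python3 - <<'E'
from workcell import bot,camera
o=bot.get_obs(); print(o["ee_pos"]*1000,o["wrist_force"],o["torque"])
E
```

```text
time: 13.6
ee_pos: [0.4622, 0.0166, 0.1224]
tcp_rot: [180.0, -0.0, 82.4]
wrist_force: [0.4, 0.0, -3.5]
opening: 0.0113
[462.23196014  16.64366771 122.4193178 ] [ 0.41081658  0.04161473 -3.52956165] [-0.00702316  0.08103774  0.03671013]
time: 14.6
ee_pos: [0.4622, 0.0166, 0.1193]
tcp_rot: [-180.0, 0.0, 82.4]
wrist_force: [-0.9, -0.3, -3.1]
opening: 0.0114
[462.1770748   16.63862423 119.34834891] [-0.90267322 -0.29059567 -3.06608339] [ 0.03244952  0.36019722 -0.01076565]
```

```bash
python3 -m jog '{"delta_pos":[[-0.004,0.0005,-0.01],[-0.004,0.0005,-0.01],[-0.004,0.0005,-0.01],[-0.002,0.0003,-0.01],[0,0,-0.01],[0,0,-0.01],[0,0,0],[0,0,0],[0,0,0],[0,0,0]],"turn":[[0,0,0],[0,0,0],[0,0,0],[0,0,0],[0,0,0],[0,0,0],[0,0,0],[0,0,0],[0,0,0],[0,0,0]],"hand":[-1,-1,-1,-1,-1,-1,-1,-1,-1,-1]}' 60
python3 - <<'E'
from workcell import bot,camera
o=bot.get_obs(); print(o["ee_pos"]*1000,o["wrist_force"],o["torque"])
E
```

```text
time: 15.6
ee_pos: [0.4614, 0.0167, 0.1163]
tcp_rot: [-180.0, 0.0, 82.4]
wrist_force: [-1.6, 0.1, -0.6]
opening: 0.0113
[461.44415415  16.7265611  116.3331685 ] [-1.56054123  0.11626065 -0.5985392 ] [ 0.09238742  0.61962796 -0.01371819]
```

```bash
python3 -m jog '{"delta_pos":[[0,0,-0.01],[0,0,-0.01],[0,0,-0.01],[0,0,-0.01],[0,0,-0.01],[0,0,0],[0,0,0],[0,0,0],[0,0,0],[0,0,0]],"turn":[[0,0,0],[0,0,0],[0,0,0],[0,0,0],[0,0,0],[0,0,0],[0,0,0],[0,0,0],[0,0,0],[0,0,0]],"hand":[-1,-1,-1,-1,-1,-1,-1,-1,-1,-1]}' 60
python3 - <<'E'
from workcell import bot,camera
o=bot.get_obs(); print(o["ee_pos"]*1000,o["wrist_force"],o["torque"])
E
```

```text
time: 16.6
ee_pos: [0.4614, 0.0167, 0.1137]
tcp_rot: [-180.0, 0.0, 82.4]
wrist_force: [-1.7, 0.1, -2.8]
opening: 0.0117
[461.44385647  16.6729231  113.7335278 ] [-1.73271228  0.11736124 -2.82136813] [ 0.15514617  0.61700044 -0.00632524]
```

```bash
python3 -m jog '{"delta_pos":[[-0.004,0.0005,-0.01],[0,0,-0.01],[0,0,-0.01],[0,0,-0.01],[0,0,-0.01],[0,0,-0.01],[0,0,-0.01],[0,0,-0.01],[0,0,0],[0,0,0]],"turn":[[0,0,0],[0,0,0],[0,0,0],[0,0,0],[0,0,0],[0,0,0],[0,0,0],[0,0,0],[0,0,0],[0,0,0]],"hand":[-1,-1,-1,-1,-1,-1,-1,-1,-1,-1]}' 60
python3 - <<'E'
from workcell import bot,camera
o=bot.get_obs(); print(o["ee_pos"]*1000,o["wrist_force"],o["torque"])
E
```

```text
time: 17.6
ee_pos: [0.4613, 0.0168, 0.1098]
tcp_rot: [-180.0, -0.0, 82.4]
wrist_force: [-2.2, 0.6, -2.4]
opening: 0.0114
[461.30864338  16.7577403  109.7753445 ] [-2.23004734  0.55727623 -2.3828941 ] [ 0.13616234  0.54156308 -0.07298054]
```

```bash
python3 -m jog '{"delta_pos":[[-0.004,0.0005,-0.01],[0,0,-0.01],[0,0,-0.01],[0,0,-0.01],[0,0,-0.01],[0,0,-0.01],[0,0,-0.01],[0,0,-0.01],[0,0,0],[0,0,0]],"turn":[[0,0,0],[0,0,0],[0,0,0],[0,0,0],[0,0,0],[0,0,0],[0,0,0],[0,0,0],[0,0,0],[0,0,0]],"hand":[-1,-1,-1,-1,-1,-1,-1,-1,-1,-1]}' 60
python3 - <<'E'
from workcell import bot,camera
o=bot.get_obs(); print(o["ee_pos"]*1000,o["wrist_force"],o["torque"])
E
python3 -m jog '{"delta_pos":[[0,0,-0.008],[0,0,-0.008],[0,0,-0.008],[0,0,-0.008],[0,0,-0.008],[0,0,0],[0,0,0],[0,0,0],[0,0,0],[0,0,0]],"turn":[[0,0,0],[0,0,0],[0,0,0],[0,0,0],[0,0,0],[0,0,0],[0,0,0],[0,0,0],[0,0,0],[0,0,0]],"hand":[-1,-1,-1,-1,-1,-1,-1,-1,-1,-1]}' 60
python3 - <<'E'
from workcell import bot,camera
o=bot.get_obs(); print(o["ee_pos"]*1000,o["wrist_force"],o["torque"])
E
```

```text
time: 18.6
ee_pos: [0.4612, 0.0168, 0.1058]
tcp_rot: [180.0, 0.0, 82.4]
wrist_force: [-2.0, 0.7, -2.6]
opening: 0.0113
[461.15321484  16.77113398 105.8287455 ] [-1.95645127  0.67465354 -2.64961543] [ 0.10971077  0.1931343  -0.06397912]
time: 19.6
ee_pos: [0.4611, 0.0168, 0.1038]
tcp_rot: [-180.0, -0.0, 82.4]
wrist_force: [-0.5, -0.2, -1.6]
opening: 0.0115
[461.08425752  16.78370496 103.82176321] [-0.54391406 -0.22530314 -1.60872258] [ 0.10235397  0.09627697 -0.14326041]
```

```bash
python3 -m jog '{"delta_pos":[[0,0,-0.006],[0,0,-0.006],[0,0,0],[0,0,0],[0,0,0],[0,0,0],[0,0,0],[0,0,0],[0,0,0],[0,0,0]],"turn":[[0,0,0],[0,0,0],[0,0,0],[0,0,0],[0,0,0],[0,0,0],[0,0,0],[0,0,0],[0,0,0],[0,0,0]],"hand":[-1,-1,-1,-1,-1,-1,-1,-1,-1,-1]}' 60
python3 - <<'E'
from workcell import bot,camera
o=bot.get_obs(); print(o["ee_pos"]*1000,o["wrist_force"],o["torque"])
E
python3 -m jog '{"delta_pos":[[0,0,-0.006],[0,0,-0.006],[0,0,0],[0,0,0],[0,0,0],[0,0,0],[0,0,0],[0,0,0],[0,0,0],[0,0,0]],"turn":[[0,0,0],[0,0,0],[0,0,0],[0,0,0],[0,0,0],[0,0,0],[0,0,0],[0,0,0],[0,0,0],[0,0,0]],"hand":[-1,-1,-1,-1,-1,-1,-1,-1,-1,-1]}' 60
python3 - <<'E'
from workcell import bot,camera
o=bot.get_obs(); print(o["ee_pos"]*1000,o["wrist_force"],o["torque"])
E
```

```text
time: 20.6
ee_pos: [0.4611, 0.0167, 0.1033]
tcp_rot: [180.0, 0.0, 82.4]
wrist_force: [-0.4, 0.8, -1.6]
opening: 0.0111
[461.11620681  16.74842642 103.31171552] [-0.38899894  0.82587314 -1.6405542 ] [ 0.02016539  0.24754731 -0.08085041]
time: 21.6
ee_pos: [0.4611, 0.0168, 0.1028]
tcp_rot: [180.0, -0.0, 82.4]
wrist_force: [-1.9, -0.2, 3.8]
opening: 0.0112
[461.11127226  16.7736183  102.8044398 ] [-1.92508411 -0.18231585  3.78218337] [ 0.04182246  0.52445204 -0.07772954]
```

Fully home: the TCP is at z = 0.1033 as predicted, with a stiff contact and about 6 N. I'll relieve the press slightly and slide 36 mm of the estimated 40 mm towards the inlet end.

```bash
python3 -m jog '{"delta_pos":[[0,0,0.008],[-0.0053,-0.04,0],[-0.0106,-0.08,0],[-0.0133,-0.1,0],[-0.0133,-0.1,0],[-0.0133,-0.1,0],[-0.0133,-0.1,0],[-0.0133,-0.1,0],[-0.0106,-0.08,0],[0,0,0]],"turn":[[0,0,0],[0,0,0],[0,0,0],[0,0,0],[0,0,0],[0,0,0],[0,0,0],[0,0,0],[0,0,0],[0,0,0]],"hand":[-1,-1,-1,-1,-1,-1,-1,-1,-1,-1]}' 60
python3 - <<'E'
from workcell import bot,camera
import cv2
o=bot.get_obs(); print(o["ee_pos"]*1000,o["tcp_rot"],o["wrist_force"],o["torque"])
c=camera("scene"); cv2.imwrite("pics/s7.png",cv2.resize(c["frame"][120:280,190:340,::-1],None,fx=4,fy=3.7,interpolation=cv2.INTER_CUBIC))
E
```

```text
time: 22.6
ee_pos: [0.4563, -0.0189, 0.103]
tcp_rot: [-180.0, 0.0, 82.3]
wrist_force: [-1.6, 0.3, -2.4]
opening: 0.0109
[456.27196804 -18.91181085 103.01277632] [-1.79987461e+02  3.14894375e-02  8.23223662e+01] [-1.6254253   0.30694877 -2.39495776] [ 0.07201775  0.1865675  -0.08102771]
```

View pics/s7.png

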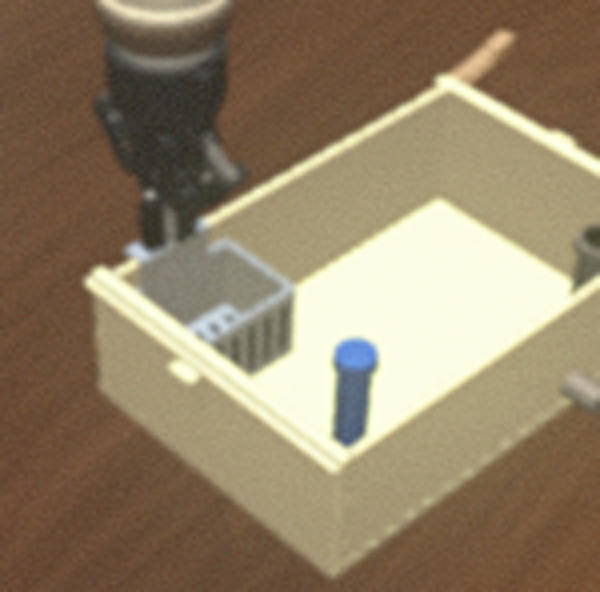

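```bash
python3 -m jog '{"delta_pos":[[-0.0013,-0.01,0],[-0.0013,-0.01,0],[-0.0013,-0.01,0],[-0.0013,-0.01,0],[-0.0013,-0.01,0],[0,0,0],[0,0,0],[0,0,0],[0,0,0],[0,0,0]],"turn":[[0,0,0],[0,0,0],[0,0,0],[0,0,0],[0,0,0],[0,0,0],[0,0,0],[0,0,0],[0,0,0],[0,0,0]],"hand":[-1,-1,-1,-1,-1,-1,-1,-1,-1,-1]}' 60
python3 - <<'E'
from workcell import bot,camera
o=bot.get_obs(); print(o["ee_pos"]*1000,o["wrist_force"],o["torque"])
E
python3 -m jog '{"delta_pos":[[-0.0013,-0.01,0],[-0.0013,-0.01,0],[0,0,0],[0,0,0],[0,0,0],[0,0,0],[0,0,0],[0,0,0],[0,0,0],[0,0,0]],"turn":[[0,0,0],[0,0,0],[0,0,0],[0,0,0],[0,0,0],[0,0,0],[0,0,0],[0,0,0],[0,0,0],[0,0,0]],"hand":[-1,-1,-1,-1,-1,-1,-1,-1,-1,-1]}' 60
python3 - <<'E'
from workcell import bot,camera
o=bot.get_obs(); print(o["ee_pos"]*1000,o["wrist_force"],o["torque"])
E
```

```text
time: 23.65
ee_pos: [0.4562, -0.0192, 0.1033]
tcp_rot: [-180.0, -0.2, 82.4]
wrist_force: [-0.8, 9.2, -0.0]
opening: 0.011
[456.22213889 -19.23686162 103.31473446] [-0.82299303  9.19430712 -0.01446035] [ 2.18950181  0.13187662 -0.12512592]
time: 24.65
ee_pos: [0.4562, -0.0195, 0.1036]
tcp_rot: [180.0, -0.3, 82.5]
wrist_force: [-1.6, 11.6, 2.5]
opening: 0.0111
[456.16916387 -19.54685064 103.56172074] [-1.62555838 11.594079    2.47002229] [ 3.00490728  0.21170903 -0.01597631]
```

The end-direction force (~9–11 N) came about 3 mm earlier than I estimated. Before trusting it as the end wall, I'll look.

Run:
```python
from h import *
from workcell import bot,camera
o=bot.get_obs()
w=camera("wrist");t=camera("top");c=camera("scene"); pickle.dump((o,c,w,t),open("s8.pkl","wb"))
cv2.imwrite("pics/w8.png",w["frame"][...,::-1])
a=cv2.resize(t["frame"][110:230,150:310,::-1],None,fx=5,fy=5,interpolation=cv2.INTER_CUBIC)
cv2.imwrite("pics/t8.png",a)
cv2.imwrite("pics/s8.png",cv2.resize(c["frame"][150:250,200:300,::-1],None,fx=6,fy=6,interpolation=cv2.INTER_CUBIC))
```

```text
(no output)
```

View pics/w8.png

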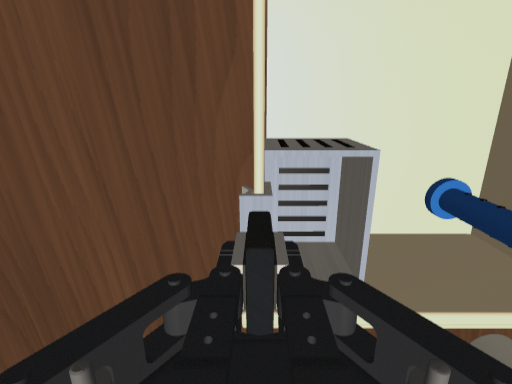

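View pics/t8.png

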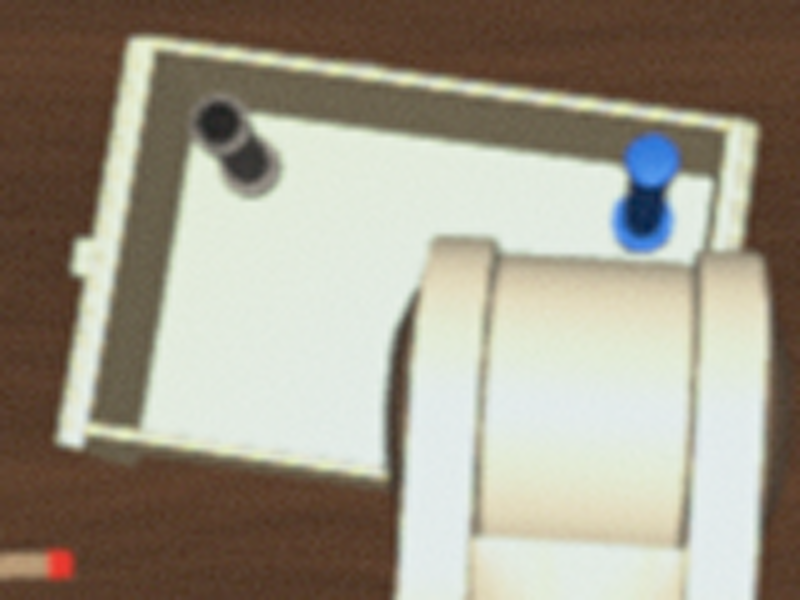

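View pics/s8.png

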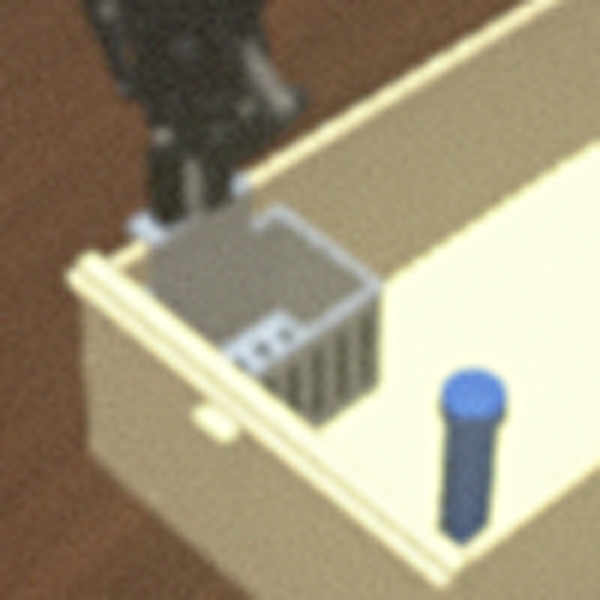

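Run:
```python
from h import *
from scipy.spatial.transform import Rotation as R
o,c,w,t=pickle.load(open("s8.pkl","rb"))
T=np.eye(4);T[:3,:3]=R.from_euler("xyz",o["tcp_rot"],degrees=True).as_matrix();T[:3,3]=o["ee_pos"]
P=cloud(w,T@w["mount"]); a=np.radians(-7.62)
S=P[...,0]*np.cos(a)+P[...,1]*np.sin(a); Y=-P[...,0]*np.sin(a)+P[...,1]*np.cos(a); Z=P[...,2]
e=o["ee_pos"]; print("tcp s,t",e[0]*np.cos(a)+e[1]*np.sin(a),-e[0]*np.sin(a)+e[1]*np.cos(a))
for u in (375,400,430):
  print("end",u,[(v,round(float(Y[v,u])*1e3,1),round(float(Z[v,u])*1e3)) for v in range(300,336,3)])
for u in (285,320,350):
  print("far side",u,[(v,round(float(Y[v,u])*1e3,1),round(float(Z[v,u])*1e3)) for v in range(136,160,2)])
for v in (40,120,170,200): print("wall",v,[(u,round(float(S[v,u])*1e3,1),round(float(Z[v,u])*1e3)) for u in range(238,280,3)])
P=cloud(c);S=P[...,0]*np.cos(a)+P[...,1]*np.sin(a); Y=-P[...,0]*np.sin(a)+P[...,1]*np.cos(a); Z=P[...,2]
m=np.zeros(Z.shape,bool); m[180:210,225:268]=1; f=c["frame"].astype(int); m&=(abs(Z-.104)<.006)&(f[...,2]>f[...,0])
print("scene basket rim",m.sum(),np.percentile(Y[m],[1,5,95,99]),np.percentile(S[m],[1,99]))
m=np.zeros(Z.shape,bool); m[190:250,210:280]=1; m&=(abs(Z-.13)<.006)
print("scene endwall top",np.percentile(Y[m],[2,50,98]))
m=np.zeros(Z.shape,bool); m[160:215,218:245]=1; m&=(abs(Z-.134)<.008)&(f[...,2]>f[...,0]+5)
print("bend",m.sum(),np.percentile(Y[m],[2,50,98]) if m.sum() else 0,np.median(Z[m]) if m.sum() else 0)
```

```text
tcp s,t 0.45473283602253806 0.041114879047089534
end 375 [(300, 54.1, 200), (303, 54.3, 202), (306, 53.5, 202), (309, 54.0, 204), (312, 54.0, 206), (315, 53.8, 207), (318, 53.5, 208), (321, 52.2, 208), (324, 50.6, 207), (327, 49.9, 208), (330, 49.0, 208), (333, -143.6, -1)]
end 400 [(300, -8.6, 117), (303, 53.7, 201), (306, 53.9, 203), (309, 53.5, 204), (312, 54.7, 207), (315, 54.5, 208), (318, 53.2, 207), (321, 54.2, 210), (324, 53.8, 211), (327, 53.8, 212), (330, 53.9, 213), (333, 53.6, 214)]
end 430 [(300, -8.6, 117), (303, -8.4, 120), (306, -8.4, 123), (309, -8.5, 126), (312, -8.9, 128), (315, -10.3, 129), (318, -13.1, 129), (321, 53.9, 210), (324, 54.4, 212), (327, 54.3, 213), (330, 54.5, 214), (333, 54.2, 215)]
far side 285 [(136, 91.0, 7), (138, 92.4, 42), (140, 92.0, 54), (142, 92.4, 72), (144, 92.1, 82), (146, 92.1, 93), (148, 91.5, 98), (150, 91.0, 104), (152, 90.0, 106), (154, 88.6, 105), (156, 76.8, 38), (158, 75.0, 37)]
far side 320 [(136, 91.0, 7), (138, 92.3, 41), (140, 92.5, 59), (142, 92.2, 70), (144, 91.8, 79), (146, 91.7, 90), (148, 91.5, 98), (150, 91.0, 104), (15
[... 847 characters left out ...]
(244, 439.5, 0), (247, 442.5, -1), (250, 445.5, -1), (253, 448.6, 0), (256, 453.2, 130), (259, 454.8, 130), (262, 456.4, 129), (265, 458.6, 104), (268, 460.5, 104), (271, 465.1, 39), (274, 467.8, 37), (277, 470.3, 38)]
wall 200 [(238, 432.8, -1), (241, 445.1, 134), (244, 446.7, 134), (247, 448.3, 134), (250, 449.9, 134), (253, 451.6, 134), (256, 453.2, 135), (259, 454.8, 134), (262, 456.5, 134), (265, 458.1, 135), (268, 459.7, 135), (271, 461.3, 135), (274, 468.2, 38), (277, 470.9, 38)]
scene basket rim 38 [0.02157312 0.02447832 0.08621255 0.08646114] [0.46169967 0.52914215]
scene endwall top [-0.02663823 -0.01745121  0.02107798]
bend 21 [0.01180495 0.01734414 0.06675291] 0.13433956728580887
```

The wrist depth agrees: the basket's −y side is at t ≈ −8 mm (far side 92 mm minus 100) and the end wall's inner face is at t ≈ −8.5 mm. The bend top is at 134–135 mm, so it's snug and home. I'll ease off the side push and press lightly once more.

```bash
python3 -m jog '{"delta_pos":[[0.002,0.015,0],[0.002,0.015,0],[0.0013,0.01,0],[0,0,0],[0,0,-0.006],[0,0,0],[0,0,0],[0,0,0],[0,0,0],[0,0,0]],"turn":[[0,0,0],[0,0,0],[0,0,0],[0,0,0],[0,0,0],[0,0,0],[0,0,0],[0,0,0],[0,0,0],[0,0,0]],"hand":[-1,-1,-1,-1,-1,-1,-1,-1,-1,-1]}' 60
python3 - <<'E'
from workcell import bot,camera
o=bot.get_obs(); print(o["ee_pos"]*1000,o["tcp_rot"],o["wrist_force"],o["torque"])
E
```

```text
time: 25.8
ee_pos: [0.4563, -0.0193, 0.103]
tcp_rot: [180.0, -0.1, 82.4]
wrist_force: [-2.3, 6.0, 0.2]
opening: 0.0112
[456.27061462 -19.2750293  103.04221496] [ 1.79996258e+02 -5.71686049e-02  8.23887301e+01] [-2.29166301  6.0147786   0.22987832] [1.30256451 0.39805631 0.01512843]
```

```bash
python3 -m jog '{"delta_pos":[[0.001,0.01,0],[0.001,0.01,0],[0,0,0],[0,0,0],[0,0,0],[0,0,0],[0,0,0],[0,0,0],[0,0,0],[0,0,0]],"turn":[[0,0,0],[0,0,0],[0,0,0],[0,0,0],[0,0,0],[0,0,0],[0,0,0],[0,0,0],[0,0,0],[0,0,0]],"hand":[-1,-1,-1,-1,-0.6,-0.4,-0.2,0,0.2,0.3]}' 20
python3 - <<'E'
from workcell import bot,camera
o=bot.get_obs(); print(o["ee_pos"]*1000,o["opening"],o["wrist_force"],o["torque"])
E
python3 -m jog '{"delta_pos":[[0,0,0],[0,0,0.1],[0,0,0.2],[0,0,0.4],[0,0,0.5],[0,0,0.6],[-0.5,0.3,0.5],[-0.7,0.5,0.5],[-0.7,0.5,0.4],[-0.5,0.3,0]],"turn":[[0,0,0],[0,0,0],[0,0,0],[0,0,0],[0,0,0],[0,0,0],[0,0,0],[0,0,0],[0,0,0],[0,0,0]],"hand":[0.3,0.3,0.3,0.3,0.3,0.3,0.3,0.3,0.3,0.3]}' 20
python3 - <<'E'
from h import *
from workcell import bot,camera
from scipy.spatial.transform import Rotation as R
o=bot.get_obs(); print(o["ee_pos"],o["wrist_force"],o["opening"])
w=camera("wrist");t=camera("top");c=camera("scene"); pickle.dump((o,c,w,t),open("s9.pkl","wb"))
cv2.imwrite("pics/w9.png",w["frame"][...,::-1])
cv2.imwrite("pics/t9.png",cv2.resize(t["frame"][90:250,90:310,::-1],None,fx=3.6,fy=3.6,interpolation=cv2.INTER_CUBIC))
cv2.imwrite("pics/s9.png",cv2.resize(c["frame"][120:280,190:340,::-1],None,fx=4,fy=3.7,interpolation=cv2.INTER_CUBIC))
E
```

```text
time: 26.8
ee_pos: [0.4564, -0.0187, 0.1028]
tcp_rot: [180.0, 0.0, 82.4]
wrist_force: [-0.1, 0.3, 0.8]
opening: 0.0558
[456.38417697 -18.73787969 102.79316347] 0.05583188949866288 [-0.09866877  0.26402771  0.76433677] [ 0.01985994 -0.00533384  0.05492639]
time: 27.8
ee_pos: [0.3352, 0.0622, 0.2664]
tcp_rot: [179.7, -0.1, 82.4]
wrist_force: [0.3, -0.1, 0.3]
opening: 0.0556
[0.33520928 0.0622203  0.26640771] [ 0.25680674 -0.08629777  0.34887555] 0.05563071817303949
```

View pics/s9.png

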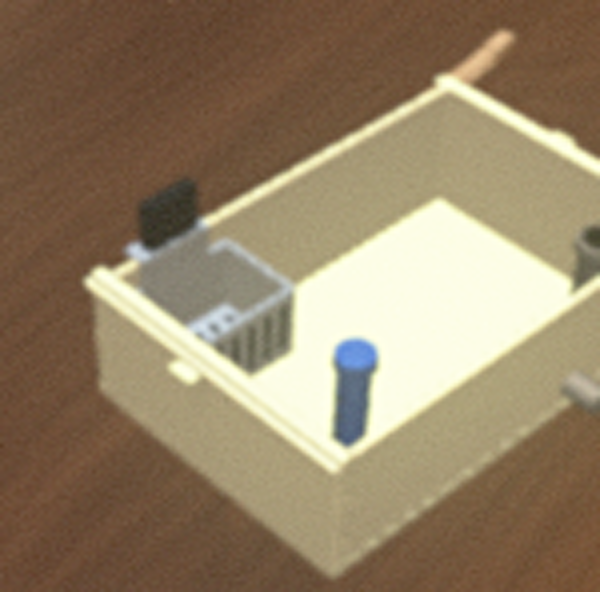

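View pics/t9.png

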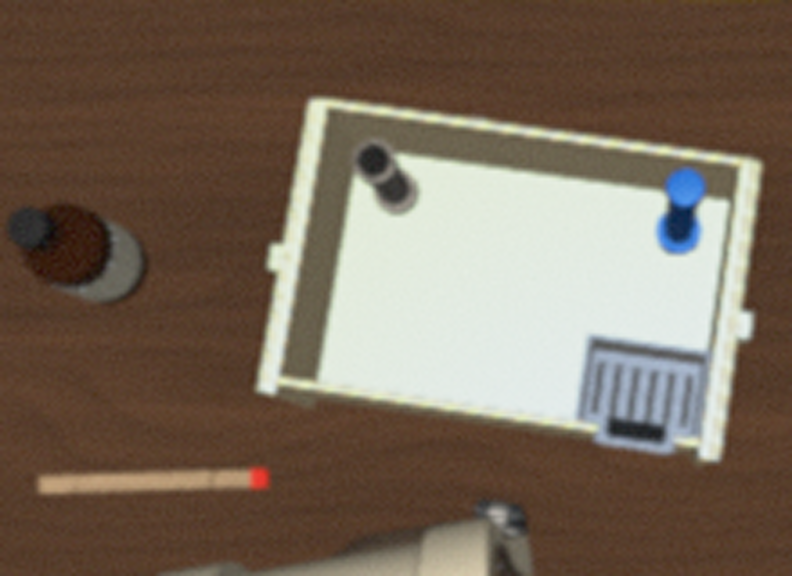

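View pics/w9.png

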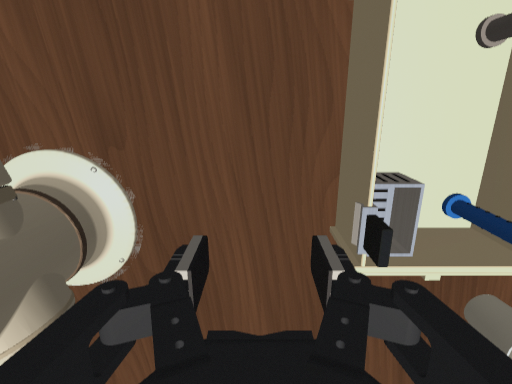

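The basket hangs upright in the corner at the inlet end, in the top view at about (640,385) touching the end wall. I'll do numeric checks on seating, gap and tilt.

Run:
```python
from h import *
from scipy.spatial.transform import Rotation as R
o,c,w,t=pickle.load(open("s9.pkl","rb")); a=np.radians(-7.62)
T=np.eye(4);T[:3,:3]=R.from_euler("xyz",o["tcp_rot"],degrees=True).as_matrix();T[:3,3]=o["ee_pos"]
for n,cam,E in (("top",t,None),("scene",c,None),("wrist",w,T@w["mount"])):
    P=cloud(cam,E); f=cam["frame"].astype(int)
    S=P[...,0]*np.cos(a)+P[...,1]*np.sin(a); Y=-P[...,0]*np.sin(a)+P[...,1]*np.cos(a); Z=P[...,2]
    box=(S>.43)&(S<.545)&(Y>-.03)&(Y<.12)
    steel=(f[...,2]>f[...,0]+4)
    tab=box&(f.max(-1)<60)&(Z>.14)&(Z<.19)
    bend=box&steel&(abs(Z-.134)<.006)
    rim=box&steel&(abs(Z-.104)<.005)
    ew=(S>.5)&(S<.6)&(abs(Y+.013)<.02)&(abs(Z-.130)<.006)&~steel
    wl=(abs(S-.4545)<.012)&(Y>.12)&(Y<.25)&(abs(Z-.130)<.006)
    for k,m in dict(tab=tab,bend=bend,rim=rim,endwall=ew,wall=wl).items():
        if m.sum()>5: print(n,k,m.sum(),"Y",np.round(np.percentile(Y[m],[2,50,98])*1e3,1),"S",np.round(np.percentile(S[m],[2,50,98])*1e3,1),"Z",np.round(np.percentile(Z[m],[2,50,98])*1e3,1))
# bystanders moved?
d=pickle.load(open("c0.pkl","rb"))["top"]["frame"].astype(int); df=np.abs(d-t["frame"].astype(int)).max(-1)
for k,(x0,y0,x1,y1) in dict(bottle=(88,140,135,178),tongs=(97,215,170,232),beaker=(335,105,375,148),ptop=(400,172,450,220),pbot=(352,238,405,290)).items(): print(k,(df[y0:y1,x0:x1]>50).sum())
```

```text
top tab 41 Y [20.6 38.5 54.9] S [449.2 453.2 456.6] Z [176.5 179.9 182.6]
top bend 91 Y [-15.9  20.5  67.6] S [442.5 447.4 501.4] Z [128.9 133.8 138.3]
top rim 134 Y [-10.4  36.6  89.3] S [458.3 515.3 528.1] Z [100.7 104.4 107.6]
top endwall 192 Y [-25.8 -18.2 -10.6] S [504.5 551.1 597.3] Z [124.4 129.  133. ]
top wall 101 Y [122.9 184.7 246.2] S [450.2 453.  455.9] Z [125.7 129.7 133.2]
scene tab 61 Y [17.6 33.4 54.1] S [455.1 458.1 460.7] Z [142.6 159.3 176. ]
scene bend 21 Y [10.5 16.4 66.6] S [444.5 454.3 460.5] Z [131.  133.6 136.8]
scene rim 16 Y [ 9.6 24.9 85.3] S [521.5 526.1 528.4] Z [101.5 103.6 105.5]
scene endwall 188 Y [-26.  -18.4 -10.5] S [502.2 550.3 597.9] Z [124.3 127.7 132.3]
scene wall 87 Y [123.2 184.3 247.6] S [450.2 454.3 457.4] Z [124.5 128.3 132.3]
wrist tab 1064 Y [22.2 45.7 63.9] S [448.4 449.5 459.4] Z [141.5 171.5 179.3]
wrist bend 355 Y [12.4 51.2 71.4] S [443.9 448.3 460.7] Z [131.9 133.3 136.7]
wrist rim 424 Y [-7.3 62.  91.2] S [470.3 525.8 529.6] Z [101.4 103.1 104.5]
wrist endwall 844 Y [-22.6 -12.5  -7.6] S [502.3 550.1 597.5] Z [124.3 128.5 130.4]
wrist wall 868 Y [123.2 191.2 247.7] S [451.2 453.2 456.9] Z [124.4 128.5 130.5]
bottle 0
tongs 0
beaker 0
ptop 0
pbot 0
```

```bash
python3 -c "
from workcell import ticket,bot
print(bot.get_obs()['time']); print(ticket.job_done())"
```

```text
27.95
the job is handed in; nothing more can be done
None
```

The steel basket is hanging on the near wall's rim, fully home and snug against the end wall at the blue inlet pipe. I handed the job in at 27.95 s of the 59 s allowed; handing in gave no verdict.

- **How it went:** I gripped the basket by its tab and carried it over the near wall. I felt for the wall at about 1–6 N (it stands about 11 mm farther out than true), centred the mouth and pressed down with about 6 N or less at the wrist. Then I slid it to the end wall, eased off, released and pulled back.
- **Last checks, after release:**
  - The bend top is at 133–134 mm in all three views; 134 mm is fully home.
  - In the top view the basket's side and the end wall's inner face are both at about −10.5 mm, so there is no visible gap.
  - The basket looks upright.
  - The bottle, beaker, tongs and purple baskets show no change in the top view.
- **What failed or disagreed:**
  - The first grasp closed on air, just above the tab. The real fingertips sit about 38 mm behind the reported TCP (both cameras agree), so I corrected for that and gripped again.
  - The end wall came about 3 mm sooner than I had estimated from the pictures. Side force peaked at about 12 N at the wrist, and the wrist camera then confirmed contact. I kept forces low by reading the wrist after each step; I could not read the basket-to-tank contact force or the lip's pinch directly.

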